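# Refit the dimmer knob of the display lights and hold it in

## Task

The display-light dimmer on the porcelain counter has lost its knob. With the thin-bladed tool (not with your fingers) lever up the dimmer's hinged cover from its lip and swing it until it stands upright, then lay the tool back flat on the counter; turn the knob so that the flat in its bore matches the flat of the D-shaft, push it fully home on the shaft, and keep it pressed all the way in against the spring: the program finishes while your fingers are still on the knob, holding it pressed. Leave the porcelain and the other things on the counter where they stand.

Things in the scene. Friction and masses are not known exactly. Their poses are not given: they have to be found in the camera images.
- dimmer: Fixed aluminium box 110 (x) x 150 (y) x 48 mm high, open-topped (walls 6 mm, inner floor 18 mm up), shut by the cover. Origin: centre of its underside on the counter. Cover hinge along x at the +y rim; slot for the blade on the -y side (see cover_lip). The shaft stands inside at x = 0, y = -10 mm.
- cover: The dimmer's plate cover, 110 (x) x 164 (y) x 4 mm. Origin: middle of the hinge edge, at its underside; it runs to its own y = -164 mm (the lip). Shut it lies flat, axes as the dimmer's, underside 48.5 mm up. Opens by lifting the lip, swinging up and over towards the dimmer's +y, at most 1.75 rad. Stiff hinge (0.08 N m; about 0.8 N at the lip lifts it): it stays where left.
- cover_hinge (a point): Fixed point in the middle of the hinge axis, dimmer frame (0, 75, 48.5) mm; axes as the dimmer's; the hinge axis is x.
- cover_lip (a point): Middle of the lip's lower edge (moves with the cover), 164 mm from the hinge. Shut, it overhangs the box: below it is an 8.5 mm high slot open to the dimmer's -y, between lip and a ledge (top 40 mm above the counter, out to dimmer y = -93 mm). The slot is 14 mm deep, from the lip edge (y = -89) to the wall (y = -75).
- shaft_tip (a point): Centre of the top of the steel D-shaft, 43 mm above the counter when released, 5.5 mm under the shut cover. Diameter 16 mm, flat 3 mm from the axis on this frame's +x side, z up; top edge chamfered 1 mm; stands 25 mm out of the inner floor. It turns stiffly (0.025 N m); its start angle is 0.2 to 0.75 rad clockwise from the dimmer's x.
- plunger (a joint): How far the shaft is pressed down, m: 0 = released, 0.006 = fully in (hard stop). The spring takes 3 N to start and 6.6 N at full travel.
- knob: Loose black knob, bore down, 50 g, 48 mm high. Origin: centre of underside, z up. Round skirt 42 mm across, 22 mm high; above it a bar grip 16 mm wide (y), x -17 to 19 mm, up to 48 mm, pointed nose and white line at +x. Bore 16 mm deep, 17.8 mm across, flat 3.9 mm from the axis on the +x side; fits the shaft only flat to flat (within 0.1 rad). Home: underside 16 mm below the shaft's tip.
- blade_tool: Loose tool lying flat, 90 g: wooden handle 100 (x) x 18 (y) x 20 mm high; from its +x end a steel blade 18 mm wide, 2.5 mm thick, from x = 50 to 140 mm (tip), mid-plane 10 mm above the handle's underside. Origin: centre of the handle's underside. Balance point near x = 10 mm. The blade points roughly to world +y at the start.
- tea_cup: Bystander: pale green cup, 68 mm across, 50 mm high, near the robot. Origin: centre of its underside.
- bowl: Bystander: pale green bowl, 110 mm across, 55 mm high. Origin: centre of its underside.
- saucer: Bystander: white saucer, 110 mm across, 16 mm high. Origin: centre of its underside.
- caddy: Bystander: white jar with lid, 68 mm across, 90 mm high. Origin: centre of its underside.
- small_cup: Bystander: small blue cup, 56 mm across, 40 mm high. Origin: centre of its underside.
- weight: Bystander: small brass paperweight, 48 mm across, 36 mm high. Origin: centre of its underside.
- mug: Bystander: white mug, 74 mm across, 85 mm high. Origin: centre of its underside.
Mind the look-alikes: they are no part of the job. There is more than one size of the blade_tool; the job needs the smaller.

How it is judged (in metres and radians):
On the way, in this order (a step that is already met when the one before it is completed fails the run):
1. the cover is lifted with the blade (blade touching it, cover raised by more than 0.25 rad) (angle between cover's own z axis and vertical above 0.25 rad and contact force between blade_tool and cover above 0.05 N), for 0.05 s.
2. the cover stands open (more than 1.25 rad) and the tool lies on the counter, let go (angle between cover's own z axis and vertical above 1.25 rad and height (world z) of blade_tool below 0.02 m and angle between blade_tool's own x axis and vertical above 1.4 rad and contact force between the fingers and blade_tool below 0.05 N and linear speed of blade_tool below 0.03 m/s), for 0.2 s.
3. the knob is home on the D-shaft, flats matched (z of knob in the frame of shaft_tip below -0.0135 m and horizontal distance between knob and shaft_tip below 0.003 m and angle between knob's own z axis and vertical below 0.12 rad and angle between the x axis of knob and the x axis of shaft_tip, either way round below 0.25 rad), for 0.2 s.
At the end, for the whole second after the job is handed in: Cover open over 1.25 rad; tool flat on the counter, let go; knob upright on the shaft (within 3 mm, underside over 13.5 mm below the shaft tip, aligned within 0.25 rad), shaft pressed in over 4 mm, fingers on the knob with over 2 N, all through the last second (all of step 2 and all of step 3 and value of joint plunger above 0.004 m and contact force between the fingers and knob above 2 N); the arm keeps its last pose, push and grip.
It fails at once if the fingers touch the cover before it is open (contact force between the fingers and cover above 0.5 N and angle between cover's own z axis and vertical below 1.2 rad).
It fails at once if a bystander is moved by more than 30 mm (distance of any of tea_cup, bowl, saucer, caddy, small_cup, weight, mug from where it was at the start of the episode above 0.03 m).
It also fails if it takes over 64 s, if anything falls off the work surface, if the arm or the gripper's body presses on something with over 40 N, if the wrist force passes 120 N, or if a joint passes its speed limit or range.

## Robot

A 7-joint arm with a two-finger parallel gripper is mounted at the origin on the work surface. World frame = base frame: x ahead of the robot, y to its left, z up, the work surface at z = 0. Lengths are in mm, angles in degrees, forces in N, time in s.
With the tool pointing down it reaches from about 425 to 925 mm from the base axis. Payload 6.8 kg.
Tool frame: the origin (TCP) lies between the finger pads; the fingertips stand 25 mm ahead of it and the grasp point (between the pads) lies 6 mm ahead of it (arm.finger_overhang is the distance from the TCP to the fingertips, in mm); z points along the fingers, y is the line along which they close (so a half turn about z gives the same grasp; the last joint's range is limited). The gripper opens to 88 mm and grips with 3 to 60 N. Pads are 20 mm wide; open, the fingers measure 115 mm over their backs; the gripper's body (75 mm by 178 mm) begins 61 mm behind the grasp point.
Start: joints at [62.16, 27.33, 1.283, 89.118, -0.659, 63.558, -4.761], TCP at [249.001, -627.411, 247.664] pointing down, gripper open.
Joint ranges: [-169.35, 169.35], [-19.33, 120.38], [-80.79, 83.38], [13.8, 139.57], [-78.32, 258.32], [9.67, 109.79], [-169.56, 169.56]. Speed limits (degrees/s): [136.94, 136.94, 180, 180, 180, 180, 180].

## Interface

Orientations are given as [roll, pitch, yaw] about the fixed x, y, z axes, in that order (R = Rz(yaw) Ry(pitch) Rx(roll)).
In Python, from bench import arm, fingers, planner, observe, cams, order gives the robot as it stands. Calls block until the motion is done:
- arm.goto(position, orientation): joint-space move of the TCP to a pose.
- arm.line_to(position, rate=150, frame=None, guard=None): straight line of the TCP; frame=None keeps the orientation; rate is the mean speed in mm/s. With guard (N) it stops when the force on the tool has changed by that much, and returns True; else False.
- arm.goto_joints(angles): joint-space move.
- fingers.open_jaws() and fingers.grab(): open the fingers fully, or close them until they stop; the grip force is fixed at half the most.
- arm.dwell(seconds).
- planner.solve_ik(position, orientation): joint angles nearest the present ones, or None.
- observe(): the state.
- cams.get_image(name): name is "side" or "top" or "wrist"; returns a dict with "color" (400x640x3 uint8, blue, green, red), "range_z" (400x640 float32, mm along the optical axis (not along the pixel's ray), 0 where there is no reading), "mtx" (3x3 intrinsics, pixels), "D" ([k1, k2, p1, p2, k3] as OpenCV has them; the pictures are not rectified), "R" (3x3) and "t" (3): a world point X has camera coordinates R X + t. Camera axes: x right, y down, z forward; pixel columns grow to the right and rows downward; lengths in mm; the calibration is good to about 2 mm. A picture is of the moment at which its call begins.
A pose or a line that the arm cannot do raises arm.IKError and nothing moves.
- order.hand_in(): hands the job in; it is judged then, once.
The state is a dict: "t": time; "joints": joint angles; "joint_vel": joint speeds; "joint_efforts": joint torques, N m; "position": TCP position; "ee_rot": TCP orientation; "wrist_force": force on the tool from outside, world axes, zero at the start; "ft_torque": the same for the moment, N m; "opening": finger opening in mm; "grasp_force": force on a finger pad.
Only numpy, scipy, OpenCV 4.12 (cv2) and the standard library are available. Lean on these libraries where they do the work, as an engineer would, in place of code of your own. Each camera call takes 0.05 s, during which the arm holds its last target. There are 200 camera calls.

## Working session

There is one attempt and no reset: what is moved stays moved. The work goes in short steps, each a Python script; the robot and the scene stay as the last script left them, time stands still between calls to the robot, and variables do not carry over. Pictures are saved under pics/ and viewed, at most 11 in all, crops included, and the job is handed in when it is done.

```bash
ls; mkdir -p pics; python3 - <<'E'
from bench import arm, fingers, planner, observe, cams, order
import cv2, numpy as np
a=[]
for n in ("top","side"):
    d=cams.get_image(n); cv2.imwrite(f"pics/{n}0.png",d["color"]); np.savez(f"{n}0.npz",**d)
    print(n,d["mtx"].round(1).tolist(),np.round(d["D"],4),(-d["R"].T@d["t"]).round(), d["R"].round(2).tolist())
s=observe();print(s["t"],s["position"],s["ee_rot"],s["opening"])
E
```

```text
pics
top [[442.9, 0.0, 317.9], [0.0, 442.9, 202.2], [0.0, 0.0, 1.0]] [-0.0614  0.      0.      0.      0.    ] [ 435.  -27. 1298.] [[0.03, -1.0, 0.0], [-1.0, -0.03, -0.05], [0.05, -0.0, -1.0]]
side [[455.2, 0.0, 312.3], [0.0, 455.2, 200.1], [0.0, 0.0, 1.0]] [-0.049  0.     0.     0.     0.   ] [173. 934. 748.] [[-0.93, -0.36, 0.02], [-0.22, 0.51, -0.83], [0.29, -0.78, -0.55]]
0.1 [ 248.79125168 -626.96091712  246.8033427 ] [-1.79909385e+02  8.00003897e-03  2.16459791e+01] 87.70531370964784
```

View pics/top0.png

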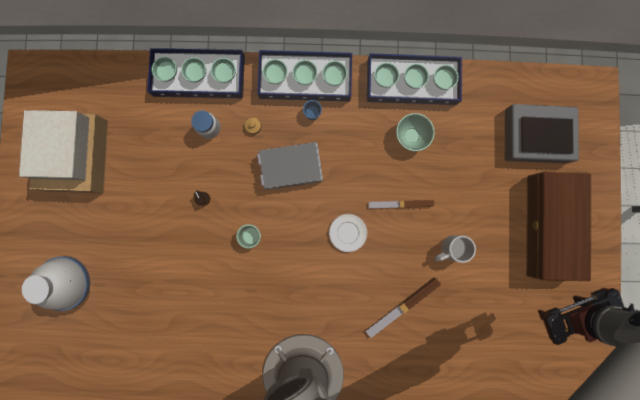

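View pics/side0.png

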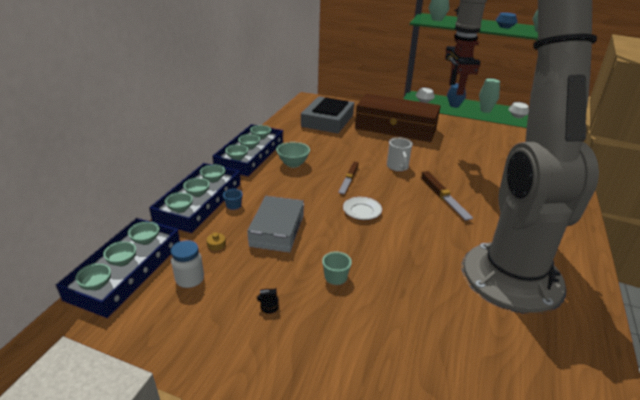

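The two views agree. There are two candidates for the blade tool: the upper one at top (368–434, 204), about 66 px or 190 mm long, and a lower one at (366–440, 280–336), about 92 px or 265 mm. The upper one fits, since the job's tool is 190 mm overall. The dimmer is at (290,166) and the knob at (202,198). I'll measure these and confirm with an enlarged crop.

```bash
cat > h.py <<'E'
import cv2, numpy as np
def rays(d,px):
    u=cv2.undistortPoints(np.float64(px).reshape(-1,1,2),d["mtx"],d["D"]).reshape(-1,2)
    return -d["R"].T@d["t"], np.c_[u,np.ones(len(u))]@d["R"]
def onplane(d,px,z):
    c,r=rays(d,px); return c+r*((z-c[2])/r[:,2])[:,None]
def cloud(d):
    h,w=d["range_z"].shape; v,u=np.mgrid[:h,:w]
    c,r=rays(d,np.c_[u.ravel(),v.ravel()]); return (c+r*d["range_z"].reshape(-1,1)).reshape(h,w,3)
def rect(d,m,z):
    "min-area rect in world xy of biggest blob of mask, boundary pixels cast on plane z"
    n,l,s,_=cv2.connectedComponentsWithStats(m.astype(np.uint8)); k=1+s[1:,4].argmax()
    p=onplane(d,np.argwhere(l==k)[:,::-1],z)[:,:2]
    return cv2.minAreaRect(p.astype(np.float32)), p
E
python3 - <<'E'
import numpy as np, cv2
from h import *
d=dict(np.load("top0.npz")); P=cloud(d); im=d["color"]; hsv=cv2.cvtColor(im,cv2.COLOR_BGR2HSV)
v,u=np.mgrid[:400,:640]
box=lambda a,b,c,e:(u>=a)&(u<=b)&(v>=c)&(v<=e)
print("table z",np.median(P[box(300,350,260,280)][:,2]))
m=box(250,330,135,195)&(hsv[...,1]<60)
print("dimmer grey",rect(d,m&(P[...,2]>40),52)[0], "z",np.percentile(P[m][:,2],[5,50,95]))
for n,b in (("small",box(360,440,195,213)),("large",box(360,445,275,340))):
    bl=b&(hsv[...,1]<70)&(hsv[...,2]>90); r,p=rect(d,bl,11); print(n,"blade",r)
    hi=b&(P[...,2]>9); r,p=rect(d,hi,15); print("  raised",r,np.percentile(P[hi][:,2],[50,90]))
k=box(190,215,185,212)&(hsv[...,2]<60); r,p=rect(d,k,35); print("knob",r,np.percentile(P[k][:,2],[10,50,90]))
s=dict(np.load("side0.npz"))["color"]
c=np.hstack([cv2.resize(im[130:215,250:440],(570,255),interpolation=3)]); c2=cv2.resize(s[185:260,235:325],(360,300),interpolation=3); c3=cv2.resize(s[150:205,325:370],(209,255),interpolation=3)
o=np.zeros((555,790,3),np.uint8); o[:255,:570]=c; o[:255,575:784]=c3; o[255:,:360]=c2; o[255:,370:770]=cv2.resize(im[175:220,182:222],(400,300),interpolation=3)
cv2.imwrite("pics/crop.png",o)
E
```

```text
table z -0.16712138688944833
dimmer grey ((598.16748046875, 54.733741760253906), (110.86259460449219, 172.31053161621094), 10.326321601867676) z [43.50297681 51.70371269 55.85274342]
small blade ((498.12701416015625, -220.55006408691406), (19.00511932373047, 88.34805297851562), 3.862689733505249)
  raised ((500.43927001953125, -271.20916748046875), (18.07887077331543, 190.8750457763672), 3.496750593185425) [17.38952183 22.27014418]
large blade ((158.56527709960938, -232.16983032226562), (26.45689582824707, 120.25888061523438), 38.940345764160156)
  raised ((203.58627319335938, -284.9335632324219), (32.765132904052734, 257.498291015625), 37.356563568115234) [21.8195898  29.21027882]
knob ((498.89208984375, 303.3852844238281), (34.457420349121094, 37.75754165649414), 1.769905686378479) [18.27366083 28.29766264 48.19822838]
```

View pics/crop.png

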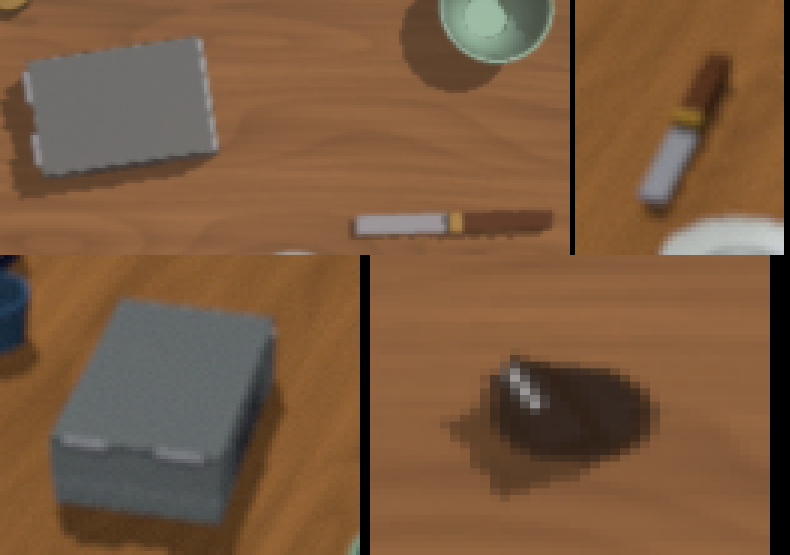

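The crop confirms the smaller tool: wooden handle with a brass ferrule at top (456,222 in the crop), blade pointing to world +y. The dimmer's hinge knuckles face world +y, seen at side crop (85,440) and (180,455), so the lip faces −y. The dimmer yaw is about 10.3°. The knob's white line points up-left, so its yaw is about 30°. Next I'll check reach and move above the tool.

```bash
cat >> h.py <<'E'
A=np.radians(10.33); EX=np.array([np.cos(A),np.sin(A),0]); EY=np.array([-np.sin(A),np.cos(A),0]); EZ=np.array([0,0,1.])
DIM=np.array([596.9,61.6,0.])
def dw(x,y,z): return DIM+x*EX+y*EY+z*EZ
E
python3 - <<'E'
from bench import arm, fingers, planner, observe, cams
from h import *
org=np.array([503.2,-316.1,0]); t=np.array([-.061,.998,0]); g=org+5*t
for y0 in (93.5,-86.5):
    print(y0,[None if q is None else np.round(q).tolist() for q in [planner.solve_ik(list(g+[0,0,28]),[180,0,y0]),
      planner.solve_ik(list(dw(0,-105-135,62)),[180,0,y0+6.8]),planner.solve_ik(list(dw(0,92-135,220)),[180,0,y0+6.8])]])
arm.goto(list(g+[0,0,130]),[180,0,93.5])
s=observe(); print(s["t"],s["position"],s["ee_rot"],s["wrist_force"])
d=cams.get_image("wrist"); np.savez("w1.npz",**d); cv2.imwrite("pics/w1.png",d["color"])
c=-d["R"].T@d["t"]; print("cam rel",c-s["position"],d["mtx"][0,0])
hsv=cv2.cvtColor(d["color"],cv2.COLOR_BGR2HSV); P=cloud(d)
m=(P[...,2]>7)&(P[...,2]<30)&(d["range_z"]>0)&(abs(P[...,0]-502)<40)&(abs(P[...,1]+271)<115)
r,p=rect(d,m,15); print(r)
E
```

```text
93.5 [[38.0, 37.0, -16.0, 108.0, 16.0, 37.0, 15.0], [27.0, 40.0, -25.0, 97.0, 22.0, 48.0, 3.0], [19.0, 26.0, -35.0, 99.0, 17.0, 60.0, -12.0]]
-86.5 [[13.0, 37.0, 16.0, 110.0, -17.0, 35.0, -136.0], [0.0, 39.0, 13.0, 99.0, -12.0, 44.0, -150.0], [-54.0, 43.0, 73.0, 104.0, -45.0, 69.0, -137.0]]
1.6583 [ 502.20858522 -313.28404321  130.30586552] [-1.79998467e+02  7.68220666e-02  9.32909827e+01] [-0.32146449 -0.54589978  1.02649357]
cam rel [ -3.59079533  69.08936938 137.3704221 ] 297.6266309650258
((502.7842712402344, -271.4209899902344), (18.570507049560547, 190.25521850585938), 3.394217014312744)
```

View pics/w1.png

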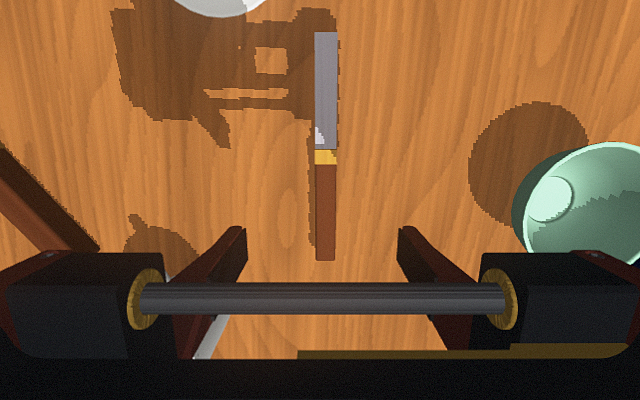

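The view shows the small tool's blade tip at (326,32) and handle end at (326,260), with a clear gap between the open fingers. The measured length of 190 mm matches. Now I'll grip it and carry it to in front of the slot.

```bash
python3 - <<'E'
from bench import arm, fingers, planner, observe, cams
from h import *
a=np.radians(3.4); t=np.array([-np.sin(a),np.cos(a),0]); org=np.array([502.8,-271.4,0])-45*t; g=org+5*t
arm.line_to(list(g+[0,0,28]),rate=120,frame=[180,0,93.4])
fingers.grab(); s=observe(); print(s["t"],s["opening"],s["grasp_force"],s["position"])
arm.line_to(list(g+[0,0,110]),rate=150)
# tool x=5 in hand -> tip 135 ahead of TCP; pre-insert: tip at dimmer y=-115
arm.goto(list(dw(0,-115-135,62.5)),[180,0,100.33])
s=observe(); print(s["t"],s["opening"],s["position"],s["ee_rot"],s["wrist_force"])
d=cams.get_image("wrist"); np.savez("w2.npz",**d); cv2.imwrite("pics/w2.png",d["color"])
P=cloud(d); L=(P-DIM)@np.c_[EX,EY,EZ]
L=P-DIM; X=L@EX; Y=L@EY; Z=L[...,2]; ok=d["range_z"]>0
m=ok&(abs(X)<12)&(Y>-215)&(Y<-100)&(Z>30); print("blade",rect(d,m,45)[0]); 
for y in range(-210,-105,15):
    q=m&(abs(Y-y)<5); print(y,q.sum(),np.median(Z[q]) if q.any() else None,np.median(X[q]) if q.any() else None)
m=ok&(Z>45)&(abs(X)<75)&(Y>-100)&(Y<90); print("cover",rect(d,m,52.5)[0],np.median(Z[m]),Y[m].min(),np.percentile(X[m],[.5,99.5]))
E
```

```text
3.7833 17.873329445288803 29.99849706888199 [ 505.13768349 -311.30391233   27.97006756]
5.275 17.73709448123176 [ 640.31737318 -186.4341102    61.87090292] [-1.79862076e+02  6.03191200e-02  1.00223693e+02] [ 0.05915356 -0.46239783 -1.22664304]
blade ((626.1434936523438, -108.67787170410156), (19.052852630615234, 89.40496826171875), 10.337942123413086)
-210 831 54.30228061454821 -1.6902291363647226
-195 695 45.455399032326255 -1.6894258037795014
-180 753 45.421502107543006 -1.625718291223905
-165 811 45.39104750788738 -1.5828160373690985
-150 866 45.435480003352254 -1.5232470066079744
-135 945 45.35723223755156 -1.4711502473002094
-120 0 None NoneTraceback (most recent call last):
  File "<stdin>", line 16, in <module>
  File "h.py", line 12, in rect
    n,l,s,_=cv2.connectedComponentsWithStats(m.astype(np.uint8)); k=1+s[1:,4].argmax()
                                                                      ~~~~~~~~~~~~~~^^
ValueError: attempt to get argmax of an empty sequence
```

View pics/w2.png

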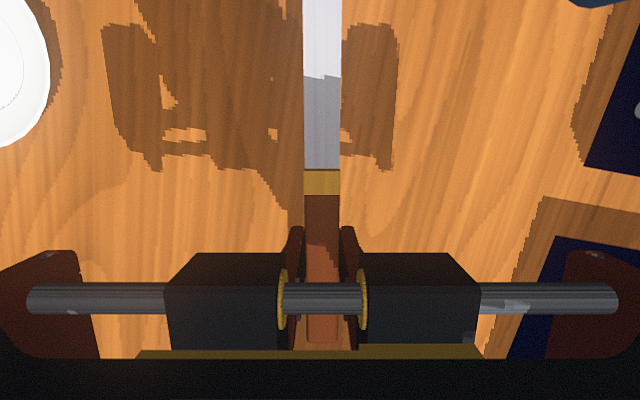

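The blade sits level in the hand, its top at 45.4 mm, so its mid-plane is at 44.2 mm as needed for the slot. It is within 2 mm of centre and points straight at the slot. Next is inserting it and swinging the cover.

```bash
python3 - <<'E'
from bench import arm, fingers, planner, observe, cams
from h import *
O=[180,0,100.33]
tcp=lambda y,ztop: list(dw(0.7,y-135,ztop+16.8))
hit=arm.line_to(tcp(-80,45.4),rate=40,guard=4); s=observe(); L=s["position"]-DIM
print(s["t"],hit,"tip y",L@EY+135,L[2],s["wrist_force"])
r=154
for th in np.radians([2,6,14,26,38,50,62,74,86,95]):
    arm.line_to(tcp(75-r*np.cos(th),48.5+r*np.sin(th)),rate=90,frame=O)
    s=observe(); print(round(s["t"],2),round(np.degrees(th)),s["wrist_force"].round(2),round(s["opening"],1))
d=cams.get_image("side"); cv2.imwrite("pics/s2.png",cv2.resize(d["color"][60:300,180:500],(800,600)))
E
```

```text
6.35 False tip y -80.4493910217702 62.15012557196658 [ 0.14495836 -0.16677186 -1.17661463]
6.6 2 [-0.08 -0.23 -1.51] 17.4
6.87 6 [-0.2   0.48 -1.82] 17.8
7.26 14 [-0.56 -0.13 -1.3 ] 17.5
7.77 26 [ 1.07 -0.63 -1.07] 17.6
8.28 38 [ 0.18 -0.63 -1.05] 17.8
8.78 50 [-0.55 -0.21 -1.13] 17.8
9.29 62 [ 0.23  0.14 -1.64] 18.1
9.8 74 [-0.27  0.21 -1.02] 17.8
10.31 86 [ 0.04 -0.68 -1.26] 17.9
10.72 95 [-0.66  0.2  -0.24] 17.8
```

View pics/s2.png

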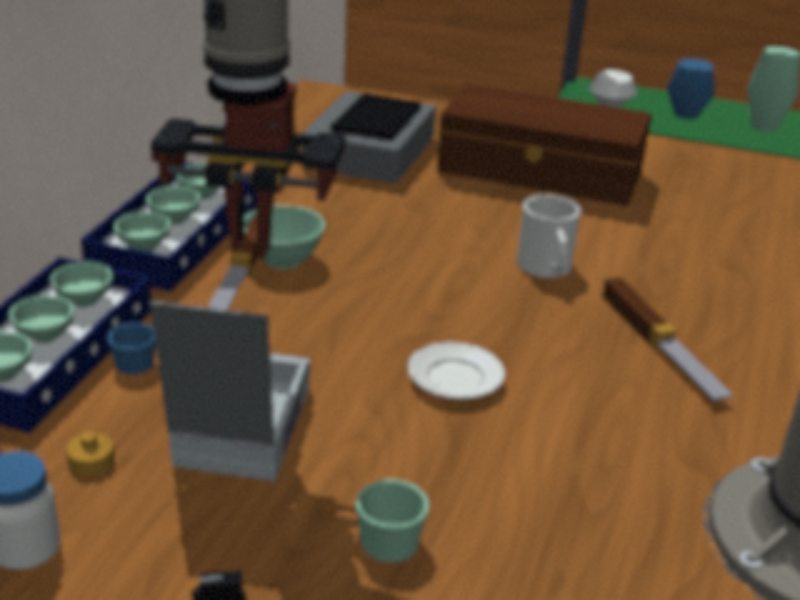

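The cover stands upright at side crop (215,375), with the blade still behind it. Next I'll withdraw and lay the tool back in its original place, then look down into the dimmer.

```bash
python3 - <<'E'
from bench import arm, fingers, planner, observe, cams
from h import *
p=np.array(observe()["position"]); arm.line_to(list(p-60*EY+[0,0,0]),rate=200)
a=np.radians(3.4); t=np.array([-np.sin(a),np.cos(a),0]); g=np.array([502.8,-271.4,0])-40*t
arm.goto(list(g+[0,0,60]),[180,0,93.4])
hit=arm.line_to(list(g+[0,0,27.5]),rate=50,guard=4); s=observe(); print(hit,s["position"][2],s["t"])
fingers.open_jaws(); arm.dwell(.2)
arm.line_to(list(g+[0,0,90]),rate=200)
# camera above shaft: camera is ~69 ahead, with yaw 100 along EY; keep high to see all
w=dw(0,-10,0)
arm.goto(list(w-62*EY+[0,0,150]),[180,0,100.33])
s=observe(); print(s["t"],s["position"])
d=cams.get_image("wrist"); np.savez("w3.npz",**d); cv2.imwrite("pics/w3.png",d["color"])
T=cams.get_image("top"); P=cloud(T); m=(P[...,2]>8)&(abs(P[...,0]-502)<40)&(abs(P[...,1]+271)<115); print("tool",rect(T,m,15)[0],np.percentile(P[m][:,2],[50,95]))
E
```

```text
True 27.862027205775373 13.0917
16.1417 [609.34859326 -11.62083862 149.25415186]
tool ((499.9564514160156, -271.12445068359375), (18.31597328186035, 190.8339080810547), 3.4245965480804443) [16.75859062 23.04689478]
```

View pics/w3.png

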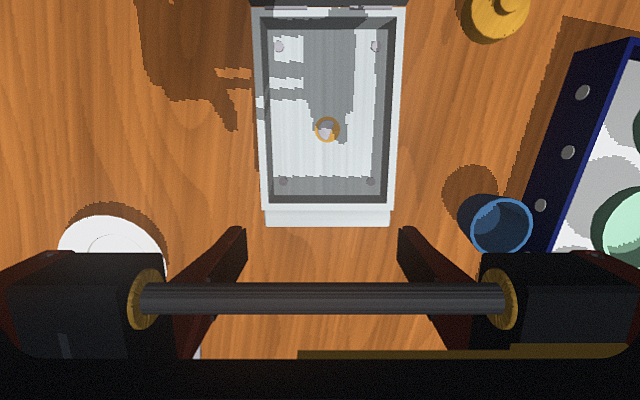

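The dimmer is open and the shaft is at (327,130) inside a yellow ring, with the tool back in place and flat. I'll go lower to measure the shaft's centre and flat.

```bash
python3 - <<'E'
from bench import arm, fingers, planner, observe, cams
from h import *
w=dw(0,-10,0)
arm.line_to(list(w-75*EY+[0,0,78]),rate=150)
d=cams.get_image("wrist"); np.savez("w4.npz",**d)
s=observe(); print(s["t"],s["position"])
P=cloud(d); ok=d["range_z"]>0; near=np.hypot(P[...,0]-w[0],P[...,1]-w[1])<20
m=ok&near&(P[...,2]>36)&(P[...,2]<50)
Q=P[m]; print(len(Q),np.median(Q[:,2]))
p=onplane(d,np.argwhere(m)[:,::-1],43)[:,:2]
c=cv2.minEnclosingCircle(p.astype(np.float32)); print("circle",c,"expected",w)
# radial extent
hull=cv2.convexHull(p.astype(np.float32)).reshape(-1,2); print(len(p)*0)
for k in range(0,360,15):
    u=np.array([np.cos(np.radians(k)),np.sin(np.radians(k))]); print(k,round(((p-c[0])@u).max(),1),end="; ")
v,u=np.argwhere(m).mean(0).astype(int); print("\npx",u,v)
cr=d["color"][v-30:v+30,u-40:u+40]; cr=cv2.resize(cr,(800,600),interpolation=cv2.INTER_NEAREST); cv2.imwrite("pics/w4.png",cr)
E
```

```text
16.9333 [612.91025263 -21.77868753  78.95340947]
492 43.2246214316807
circle ((602.3544311523438, 52.293670654296875), 7.953660011291504) expected [598.69317352  51.76208718   0.        ]
0
0 4.1; 15 5.5; 30 6.8; 45 7.6; 60 7.9; 75 8.0; 90 7.8; 105 7.9; 120 7.9; 135 7.9; 150 7.9; 165 7.8; 180 7.9; 195 7.9; 210 7.8; 225 7.9; 240 7.9; 255 8.0; 270 7.9; 285 7.8; 300 7.3; 315 6.4; 330 5.1; 345 3.4; 
px 323 111
```

View pics/w4.png

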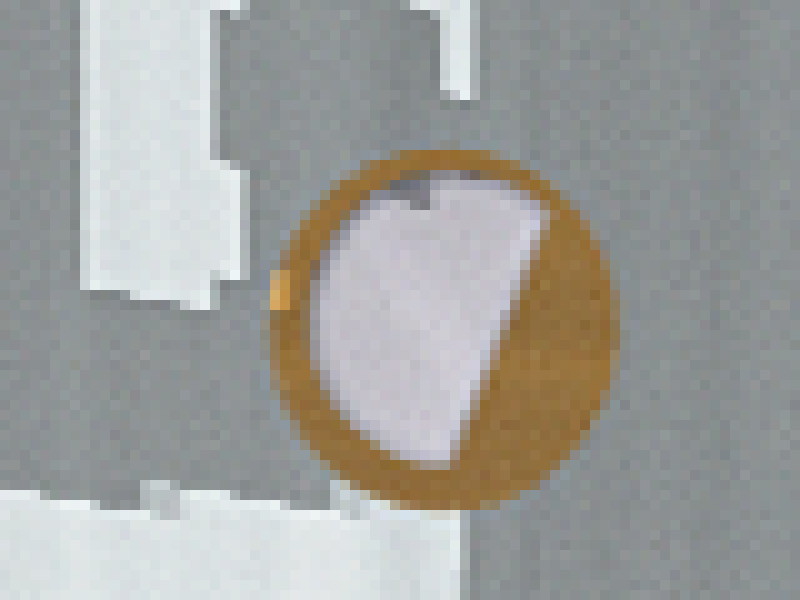

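The shaft top is a clean D. Its measured radius of 7.95 mm matches the 8 mm expected, with the centre at (602.4, 52.3). The flat's normal points about −10.4° in world, or 0.36 rad clockwise from the dimmer's x, which is within the stated range. I'll look at the knob from above next, passing high over the cover.

```bash
python3 - <<'E'
from bench import arm, fingers, planner, observe, cams
from h import *
# flat normal: fit of support profile (flat edge points)
d=dict(np.load("w4.npz")); P=cloud(d); c=np.array([602.35,52.29])
m=(d["range_z"]>0)&(np.hypot(P[...,0]-c[0],P[...,1]-c[1])<12)&(P[...,2]>36)&(P[...,2]<50)
h=cv2.convexHull(onplane(d,np.argwhere(m)[:,::-1],43)[:,:2].astype(np.float32)).reshape(-1,2)
A_=np.radians(np.arange(-40,20,.5)); s_=[((h-c)@[np.cos(a),np.sin(a)]).max() for a in A_]; print("flat",np.degrees(A_[np.argmin(s_)]),min(s_))
k=np.array([499,303.4,0]); u=np.array([np.cos(np.pi/6),np.sin(np.pi/6),0])
p=np.array(observe()["position"]); 
for z,xy,y in ((290,(602.4,52.3),169.6),(290,(602.4,52.3),-10.4),(70,(602.4,52.3),-10.4),(70,(602.4,52.3),169.6),(52,k[:2],30),(52,k[:2],210)):
    q=planner.solve_ik([*xy,z],[180,0,y]); print(z,y,None if q is None else np.round(q))
arm.line_to([p[0],p[1],260],rate=300)
g=k-62*u
arm.goto([g[0],g[1],260],[180,0,30]); arm.line_to([g[0],g[1],115],rate=250)
s=observe(); print(s["t"],s["position"],s["ee_rot"])
d=cams.get_image("wrist"); np.savez("w5.npz",**d)
P=cloud(d); ok=d["range_z"]>0; near=np.hypot(P[...,0]-k[0],P[...,1]-k[1])<45
m=ok&near&(P[...,2]>43); m2=ok&near&(P[...,2]>6)
r,p=rect(d,m,48); print("bar",r,np.median(P[m][:,2])); 
v,uu=np.argwhere(m).mean(0).astype(int); print("px",uu,v)
cv2.imwrite("pics/w5.png",cv2.resize(d["color"][max(v-60,0):v+60,uu-80:uu+80],(800,600)))
T=cams.get_image("top"); P=cloud(T); L=P-dw(3.7,0,0); X=L@EX;Y=L@EY;Z=L[...,2]
m=(T["range_z"]>0)&(abs(X)<50)&(Y>40)&(Y<140)&(Z>100); print("cover top",np.percentile(Y[m],[5,50,95]),np.percentile(Z[m],[5,50,95]))
E
```

```text
flat -12.000000000000002 3.0137813294746416
290 169.6 [ 22.  24. -43.  94.  18.  69.  54.]
290 -10.4 [ -13.   19.    3.   97.   -1.   65. -110.]
70 -10.4 [ -16.   33.    7.  107.   -6.   40. -106.]
70 169.6 [ 16.  38. -37. 105.  30.  47.  44.]
52 30 [ -34.   33.   -4.  110.    4.   37. -101.]
52 210 [ -4.  42. -46. 107.  40.  48.  50.]
19.9917 [446.07941291 272.6967435  115.78825667] [-1.79987791e+02 -6.52376678e-02  2.99765849e+01]
bar ((329.80999755859375, 202.1147918701172), (50.48096466064453, 255.95301818847656), 29.953807830810547) 204.62845527750636
px 325 331
cover top [79.46119076 86.72887341 94.33110638] [106.30458648 168.43056198 211.55264627]
```

View pics/w5.png

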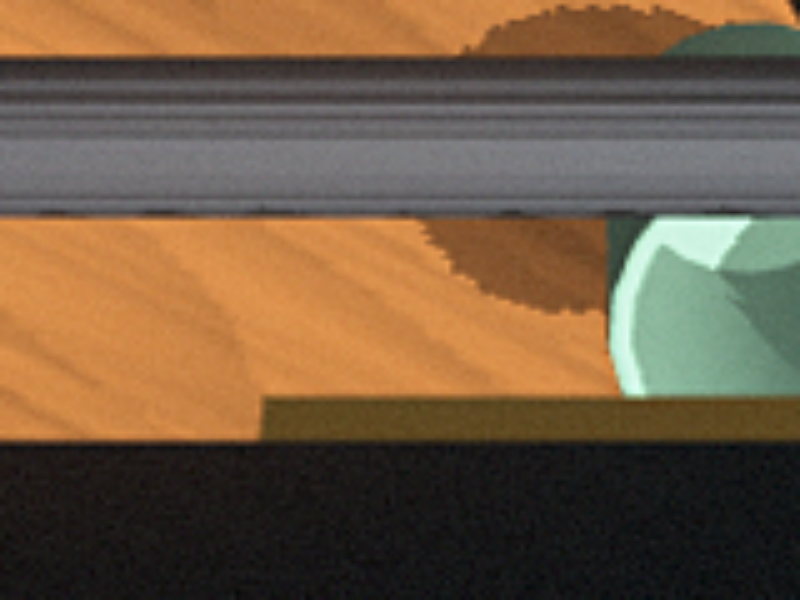

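That crop landed on the gripper bar because the mask let the gripper in. It shows only the bar and the tea cup. I'll redo it with a height cap on the saved frame.

```bash
python3 - <<'E'
from h import *
d=dict(np.load("w5.npz")); P=cloud(d); k=np.array([499,303.4])
near=(d["range_z"]>0)&(np.hypot(P[...,0]-k[0],P[...,1]-k[1])<45)
m=near&(P[...,2]>43)&(P[...,2]<53); r,p=rect(d,m,48); print("bar",r,np.median(P[m][:,2]),m.sum())
sk=near&(P[...,2]>15)&(P[...,2]<26); q=onplane(d,np.argwhere(sk)[:,::-1],22)[:,:2].astype(np.float32); print("skirt",cv2.minEnclosingCircle(q))
br=m&(d["color"].min(2)>150); pw=onplane(d,np.argwhere(br)[:,::-1],48)[:,:2]; print("white",br.sum(),pw.mean(0), cv2.fitLine(pw.astype(np.float32),2,0,.01,.01).ravel())
v,u=np.argwhere(m).mean(0).astype(int); print(u,v)
cv2.imwrite("pics/w5b.png",cv2.resize(d["color"][v-45:v+45,u-60:u+60],(800,600)))
E
```

```text
bar ((502.5854187011719, 311.7225341796875), (35.73599624633789, 15.738104820251465), 29.0286922454834) 48.41449122855734 1308
skirt ((501.45806884765625, 311.4532775878906), 20.847135543823242)
white 97 [510.18154547 316.01946876] [8.8439906e-01 4.6673155e-01 5.1018155e+02 3.1601947e+02]
314 123
```

View pics/w5b.png

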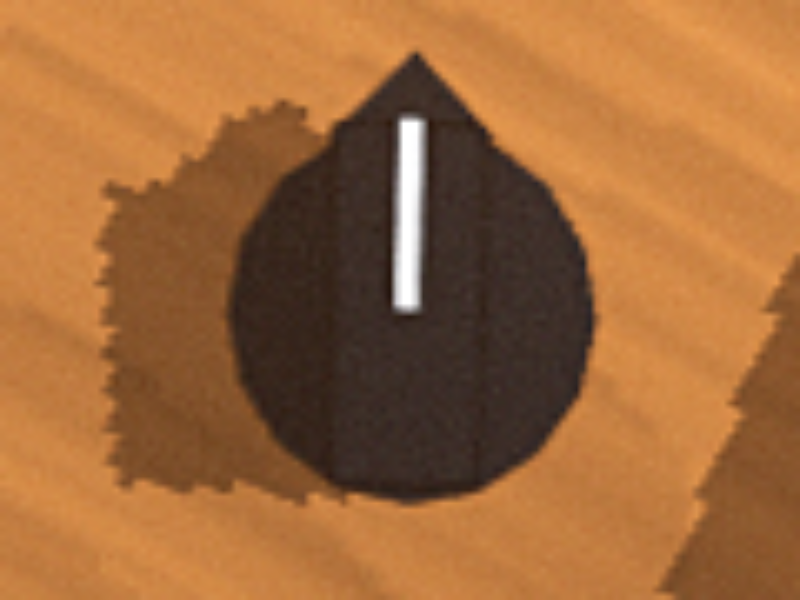

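The knob's nose and white line point up at (413,60). The knob yaw is about 28.5°, its axis is at (501.6, 311.3), the bar measures 15.7 mm wide and the skirt radius is 20.8 mm; both sizes match. Now I'll grip it, carry it high over the cover and try it on the shaft.

```bash
python3 - <<'E'
from bench import arm, fingers, planner, observe, cams
from h import *
uv=lambda a:np.array([np.cos(np.radians(a)),np.sin(np.radians(a)),0])
g=np.array([501.6,311.3,0])+5*uv(28.5)
arm.goto(list(g+[0,0,110]),[180,0,28.5]); arm.line_to(list(g+[0,0,50]),rate=80)
fingers.grab(); s=observe(); print(s["t"],s["opening"],s["grasp_force"],s["position"],s["ee_rot"])
arm.line_to(list(g+[0,0,290]),rate=300)
F=-11.2; w=np.array([602.35,52.29,0])+5*uv(F)
arm.goto(list(w+[0,0,290]),[180,0,F]); s=observe(); print(s["t"],s["position"],s["wrist_force"])
print(arm.line_to(list(w+[0,0,98]),rate=120,guard=8)); s=observe(); print(s["t"],s["position"],s["ee_rot"],s["wrist_force"],s["opening"])
E
```

```text
22.4833 15.674876209881699 29.999590516090393 [506.02464947 313.64818614  49.9818471 ] [ 1.79998209e+02 -5.75830699e-04  2.84955310e+01]
24.5167 [606.77835063  54.05045035 289.75249465] [ 0.36285081  0.9814821  -1.28410804]
False
26.2667 [607.75009232  51.37686703  98.71929824] [-1.79975355e+02 -7.03640440e-02 -1.12036574e+01] [-0.09299263  0.5474819  -0.47056148] 15.584409546863268
```

```bash
python3 - <<'E'
from bench import arm, fingers, planner, observe, cams
from h import *
uv=lambda a:np.array([np.cos(np.radians(a)),np.sin(np.radians(a)),0])
F=-11.2; w=np.array([602.35,52.29,0])+5*uv(F)
hit=arm.line_to(list(w+[0,0,81]),rate=20,guard=2.5); s=observe(); print(hit,s["t"],s["position"],s["ee_rot"],s["wrist_force"],s["ft_torque"])
E
```

```text
False 27.2667 [607.17453437  51.2476583   80.97300932] [ 1.79992581e+02  9.34387704e-03 -1.12027149e+01] [ 0.08442128 -0.50585012 -1.85085196] [-0.11584416 -0.02431826 -0.00466505]
```

The knob slid 12 mm onto the shaft with no resistance, so the flats match. Next I'll press fully down, against the spring.

```bash
python3 - <<'E'
from bench import arm, fingers, planner, observe, cams
from h import *
uv=lambda a:np.array([np.cos(np.radians(a)),np.sin(np.radians(a)),0])
w=np.array([602.35,52.29,0])+5*uv(-11.2)
arm.line_to(list(w+[0,0,75.5]),rate=20); arm.dwell(.3); print("home",observe()["wrist_force"].round(2),observe()["position"][2])
for z in (73,71,70,69):
    hit=arm.line_to(list(w+[0,0,z]),rate=15,guard=14); arm.dwell(.15); s=observe(); print(z,hit,round(s["t"],2),s["position"].round(2),s["wrist_force"].round(2),s["grasp_force"])
    if hit or s["wrist_force"][2]>9: break
T=cams.get_image("top"); P=cloud(T); m=(P[...,2]>8)&(abs(P[...,0]-502)<40)&(abs(P[...,1]+271)<115); print("tool",rect(T,m,15)[0])
d=cams.get_image("side"); cv2.imwrite("pics/s6.png",cv2.resize(d["color"][120:280,180:400],(800,582)))
E
```

```text
home [ 0.7  -1.13  2.79] 75.6994066707043
73 False 28.46 [607.5   51.27  73.16] [ 1.25 -1.18  5.04] 30.0008824467659
71 False 28.89 [607.5   51.3   71.12] [ 1.41 -0.9   5.36] 30.001262426376343
70 False 29.29 [607.58  51.26  70.78] [-0.67 -1.95 11.01] 30.00338226556778
tool ((499.9947509765625, -271.1727294921875), (18.253005981445312, 190.7439727783203), 3.4755897521972656)
```

View pics/s6.png

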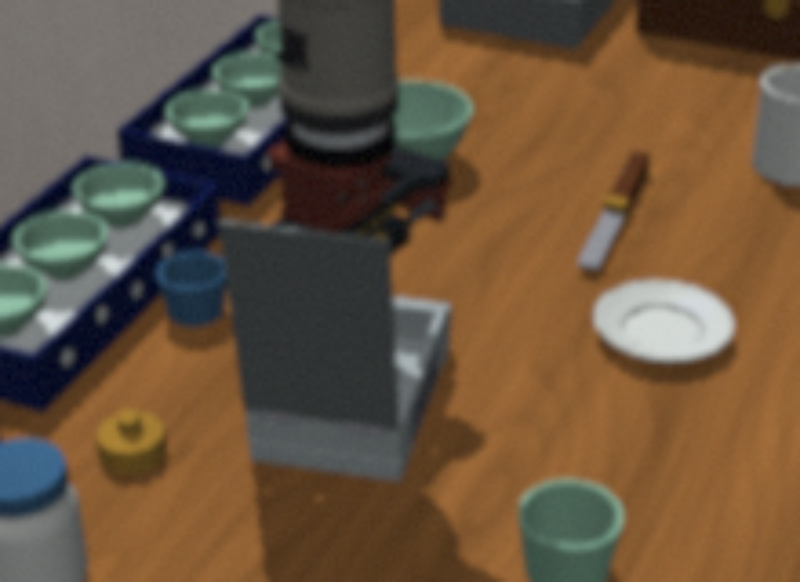

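The arm hit the hard stop at TCP z = 70.8 mm; a knob fully home and fully pressed predicts 71. The push is about 11 N, the grip 30 N, the cover is up, the tool is flat and the bystanders appear undisturbed. I'm handing in.

```bash
python3 -c "
from bench import order, observe
print(order.hand_in())"
```

```text
the job is handed in; nothing more can be done
None
```

I handed the job in at about 29 s with the cover levered upright by the small blade tool and that tool laid back flat where it was. The knob is on the D-shaft with its flat matched, held pressed to the hard stop in the gripper's fingers; the hand-in call returned no verdict.

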